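# Lower the ratcheted dust hood over a carved rosette

## Robot

A 7-joint arm with a two-finger parallel gripper is mounted at the origin on the work surface. World frame = base frame: x ahead of the robot, y to its left, z up, the work surface at z = 0. Lengths are in mm, angles in rad, forces in N, time in s.
With the tool pointing down it reaches from about 350 to 900 mm from the base axis. Payload 19.9 kg.
Tool frame: the origin (TCP) lies midway between the tips of the shut fingers; the grasp point (between the pads) lies 19 mm behind it (manip.hold_point_z is the distance from the TCP to the grasp point, in mm); z points along the fingers, y is the line along which they close (so a half turn about z gives the same grasp; the last joint's range is limited). The gripper opens to 94 mm and grips with 3 to 60 N. Pads are 16 mm wide; open, the fingers measure 119 mm over their backs; the gripper's body (75 mm by 177 mm) begins 78 mm behind the grasp point.
Start: joints at [-1.2, 0.417, -0.01, 1.614, 0.005, 1.111, -0.053], TCP at [250.723, 572.483, 205.425] pointing down, gripper open.
Joint ranges: [-2.81, 2.81], [-0.39, 2.02], [-1.27, 1.25], [0.06, 2.57], [-1.19, 4.33], [0.19, 2], [-2.82, 2.82]. Speed limits (rad/s): [1.89, 1.89, 2.39, 2.39, 3.01, 3.01, 3.01].

## Interface

Orientations are given as a unit quaternion [w, x, y, z].
In Python, from workcell import manip, grab_frame, get_calibration gives the robot as it stands.
- The arm moves only by the tool play_rows, never from a script. Its argument "plan" is a list of rows, each a list of 3 entries, a list of its own where there are three numbers: the closure in counts, from 0 (fully open) to 255 (shut), then the shift along the tool's x, y, z in m, then the turn about the tool's z in rad. In form: [[claw, [x, y, z], spin], ...]. A call has 1 to 12 rows; each row is the pose to reach, as a shift and turn from the pose commanded when the call began, along the tool's axes at that moment; what a row does not reach only later rows make up. A row lasts 1/8 s, in which the tool goes at most 62.5 mm and 10.7 degrees, less where a joint would pass 70% of its speed; a pose out of reach is approached as far as the arm can. A call with a gripper value outside its range is refused whole. The fingers move at their own pace and stop on an object; the grip force is fixed at half the most. Time passes only in rows, so rows that repeat a pose let the fingers close. It gives the time, the measured TCP pose, the force, the opening and the grip force at its end, in the units of the state.
- manip.observe(): the state, without advancing time (a new reading comes with each control period).
- grab_frame(name): name is "scene" or "top"; returns the picture (384x512x3 uint8, blue, green, red); there is no depth.
- get_calibration(name): a dict with "intrinsics" (3x3 intrinsics, pixels), "cam_to_world" (4x4, takes a point from camera to world coordinates). Camera axes: x right, y up, looking along -z (the intrinsics and any distortion apply to the point x, -y, -z); pixel columns grow to the right and rows downward; lengths in mm; the calibration is good to about 2 mm. A picture is of the moment at which its call begins. get_calibration takes no time and is no camera call.
- manip.finish_job(): hands the job in; it is judged then, once.
The state is a dict: "clock": time; "joint_positions": joint angles; "joint_vel": joint speeds; "tau": joint torques, N m; "tcp_pos": TCP position; "tcp_rot": TCP orientation; "wrist_force": force on the tool from outside, world axes, zero at the start; "wrist_torque": the same for the moment, N m; "width": finger opening in mm; "finger_force": force on a finger pad.
Only numpy, scipy, OpenCV 4.12 (cv2) and the standard library are available. Lean on these libraries where they do the work, as an engineer would, in place of code of your own. Each camera call takes 0.05 s, during which the arm holds its last target. There are 200 camera calls.

## Task

Bring the dust hood down over the carved rosette so it can be sanded. Press down the pawl's thumb tab until the pawl is fully tipped out of the ratchet teeth, where it stays by itself, then push the hood's arm down past the teeth until it is fully down on its stop. Do not raise the arm or force it past the engaged pawl, leave the pawl free, and leave the other things on the bench where they are.

Things in the scene. Friction and masses are not known exactly. Their poses are not given: they have to be found in the camera images.
- hood_mount: grey painted steel bracket fixed to the bench, with the plywood sanding board (200 x 210 mm, 12 mm thick) beside it. Origin on the bench under the bracket; its y axis runs from the pawl side along the arm towards the hood, x is the axis of both pivots, z up. The bracket's cheeks are up to 172 mm high and lie between 25 mm either side of the y axis; the cheeks by the pawl span y = -100 to -70 mm
- pawl (a joint): angle of the steel pawl, a rocker over the top of the toothed wheel. 0 = hooked into the teeth (start); grows as the tab is pressed down; clear of the teeth above 0.20 rad, fully tipped against its stop at 0.38 rad. No spring: a stiff pivot keeps it where it is left; about 3 N on the tab moves it
- pawl_tab (a point): middle of the top face of the pawl's thumb tab, a flat steel plate 42 mm (x) by 34 mm (y), 6 mm thick, the part of the mechanism farthest from the hood, 184 mm above the bench at the start. It swings about the pawl pivot and goes down about 23 mm to the stop; the point moves with the pawl
- pawl_pivot (a point): axis of the pawl, 160 mm above the bench, 62 mm in y from the tab point and 24 mm below it at the start; axis along the mount's x
- hood_arm (a joint): angle of the hood's arm above level. 0 = fully down on its stop, starts raised at about 0.72 to 0.78 rad; with the pawl hooked in, a tooth blocks it at about 0.69 rad. Friction holds it at any angle; with the pawl free, about 4 to 7 N on the push plate moves it down
- hood_pivot (a point): axis of the arm and of the toothed wheel (67 mm radius), 100 mm above the bench; axis along the mount's x
- push_plate (a point): middle of the top face of the square steel push plate (52 x 52 mm, 5 mm thick) on top of the arm above the hood; 170 mm along the arm from the arm pivot and 28 mm above the arm's centre line. It moves with the arm; 128 mm above the bench when the arm is fully down. The aluminium pipe arm (34 mm thick) ends in an aluminium hood of 116 mm diameter, 190 mm from the pivot, and a pipe stub to 257 mm
- rosette_set: carved light-wood rosette, 84 mm across, 17 mm high, lying on the sanding board under the hood; origin centre of its underside. Loose, must stay
- rosette_loose: carved light-wood rosette, 92 mm across, 17 mm high, on the bench; origin centre of its underside. Loose, must stay
- sanding_block: cork sanding block 100 x 60 x 25 mm; origin centre of its underside. Loose, must stay
- chisel: carving chisel, 237 mm long, 24 mm thick wooden handle towards its -x; origin on the bench near the ferrule. Loose, must stay
- mallet: wooden mallet, head 68 mm diameter and 110 mm long, handle 200 mm long towards its -x; origin on the bench under the head. Loose, must stay
- sander: round orbital sander, 124 mm diameter, 106 mm high, air inlet towards its x; origin centre of its underside. Loose, must stay
- glue_jar: glue jar, 64 mm diameter, 90 mm high; origin centre of its underside. Loose, must stay
Mind the look-alikes: they are no part of the job. Leave any grey look-alike of the rosette_set alone.

How it is judged (in metres and radians):
On the way, in this order (a step that is already met when the one before it is completed fails the run):
1. the pawl is tipped out of the teeth while the arm is still raised (value of joint pawl above 0.25 rad and value of joint hood_arm above 0.6 rad), for 0.2 s.
2. the arm is down on its stop, the pawl still free (value of joint hood_arm below 0.05 rad and value of joint pawl above 0.2 rad), for 0.2 s.
At the end, for the whole second after the job is handed in: The arm is at rest within 0.05 rad of its stop, the pawl is still clear of the teeth (above 0.20 rad), and the rosette lies under the hood (all of step 2 and velocity of joint hood_arm between -0.05 and 0.05 rad/s and horizontal distance between rosette_set and push_plate below 0.045 m); the robot touches nothing.
It fails at once if the arm is raised (value of joint hood_arm above 0.84 rad).
It fails at once if the arm is forced past the engaged pawl (value of joint hood_arm below 0.62 rad and value of joint pawl below 0.1 rad).
It fails at once if a thing on the bench is moved by more than 25 mm, or lifted (distance of any of rosette_set, rosette_loose, sanding_block, chisel, mallet, sander, glue_jar from where it was at the start of the episode above 0.025 m).
It also fails if it takes over 43 s, if anything falls off the work surface, if the arm or the gripper's body presses on something with over 40 N, if the wrist force passes 120 N, or if a joint passes its speed limit or range.

## Working session

There is one attempt and no reset: what is moved stays moved. The work goes in short steps, Python scripts to look and compute and a tool call to move; the robot and the scene stay as the last step left them, time stands still between calls to the robot, and variables do not carry over. Pictures are saved under pics/ and viewed, at most 10 in all, crops included, and the job is handed in when it is done.

Besides the shell and the picture viewer there is one more tool, called after ">>>" as name([rows], argument=value, ...), one row to a line, values as JSON. play_rows: Moves the arm, as the interface text tells. Its arguments: {"type":"object","properties":{"plan":{"type":"array"}},"required":["plan"]}

```bash
mkdir -p pics; python3 - <<'E'
from workcell import manip, grab_frame, get_calibration
import cv2,numpy as np
for n in("scene","top"):
    cv2.imwrite(f"pics/{n}0.png",grab_frame(n)); c=get_calibration(n); print(n,np.round(c["intrinsics"],1).tolist(),np.round(c["cam_to_world"],3).tolist(),[k for k in c])
s=manip.observe();print(s["clock"],s["tcp_pos"],s["tcp_rot"],s["wrist_force"])
E
```

```text
scene [[370.3, 0.0, 250.1], [0.0, 370.3, 197.9], [0.0, 0.0, 1.0]] [[-0.88, -0.32, 0.352, 1045.445], [0.475, -0.614, 0.63, 899.879], [0.015, 0.721, 0.692, 1141.246], [0.0, 0.0, 0.0, 1.0]] ['intrinsics', 'cam_to_world']
top [[370.7, 0.0, 251.0], [0.0, 370.7, 188.3], [0.0, 0.0, 1.0]] [[-0.026, 0.989, -0.145, 303.066], [-1.0, -0.026, -0.001, -7.45], [-0.005, 0.145, 0.989, 1528.86], [0.0, 0.0, 0.0, 1.0]] ['intrinsics', 'cam_to_world']
0.1 [250.58950008 572.20329734 204.8921407 ] [-6.58581915e-05  2.04909424e-01  9.78780788e-01 -5.41327682e-04] [ 0.08697588 -0.9505147  -0.31833396]
```

View pics/scene0.png

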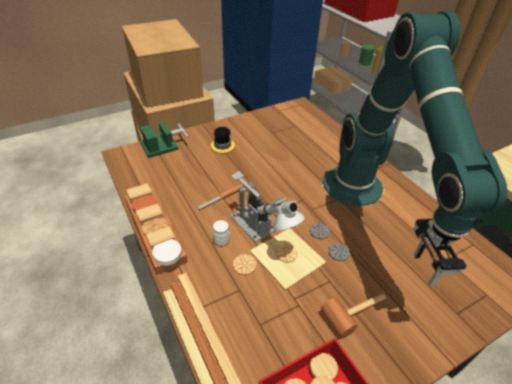

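View pics/top0.png

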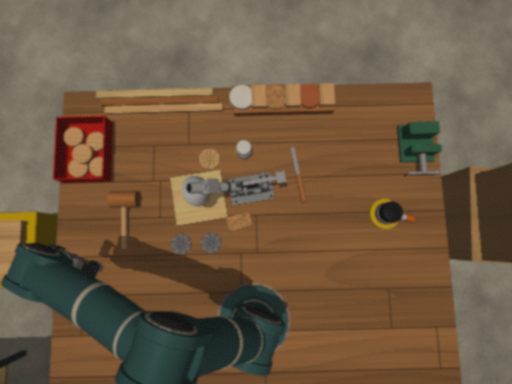

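The scene picture shows the bracket at about (255,215), with the tab at the upper left near (238,177) and the hood near (288,212). In the top view the tab is near (279,178), the hood near (197,190), and the sanding board at (198,197). I'll enlarge both.

```bash
python3 - <<'E'
import cv2,numpy as np
a=cv2.imread("pics/scene0.png")[160:275,190:345];b=cv2.imread("pics/top0.png")[145:230,165:315]
f=lambda i:cv2.resize(i,None,fx=5,fy=5,interpolation=cv2.INTER_CUBIC)
cv2.imwrite("pics/c_s.png",f(a));cv2.imwrite("pics/c_t.png",f(b))
E
```

```text
(no output)
```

View pics/c_s.png

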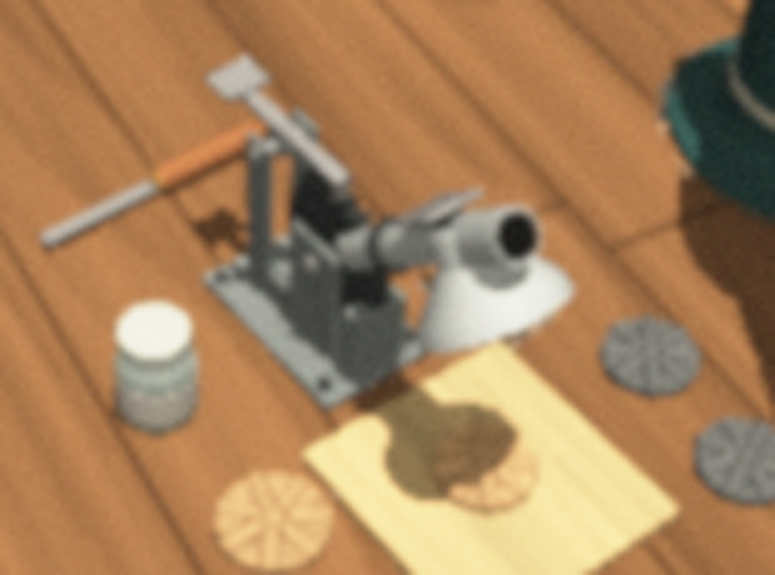

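View pics/c_t.png

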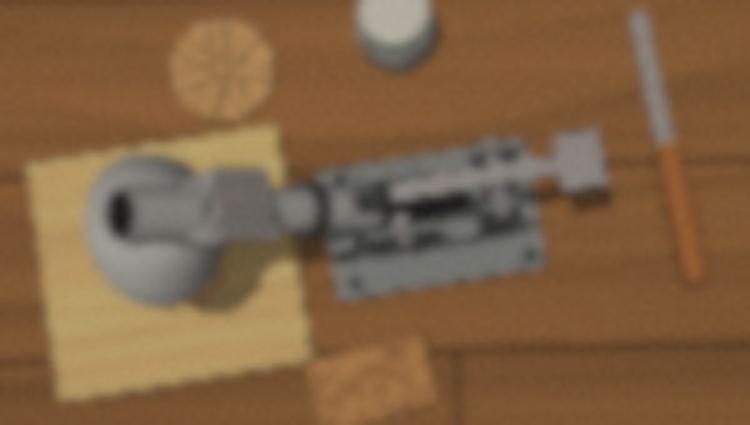

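The scene crop shows the tab at crop (239,77) = (237.5,175.1) and the push plate edge-on at (448,207) = (279.3,201.1). In the top crop the tab is at (580,162) = (280.7,177.1) and the push plate at (242,204) = (213.1,185.5). The light rosette under the hood on the board is rosette_set. The two discs on the robot's side are grey look-alikes.

```bash
cat > h.py <<'E'
import numpy as np
from workcell import manip, grab_frame, get_calibration
def ray(n,u,v):
    c=get_calibration(n);K=c["intrinsics"];T=np.array(c["cam_to_world"])
    d=np.linalg.inv(K)@[u,v,1];d=T[:3,:3]@[d[0],-d[1],-d[2]];return T[:3,3],d/np.linalg.norm(d)
def plane(n,u,v,z):
    o,d=ray(n,u,v);return o+d*(z-o[2])/d[2]
def tri(a,b):
    (o,d),(p,e)=ray("scene",*a),ray("top",*b)
    t=np.linalg.lstsq(np.c_[d,-e],p-o,rcond=None)[0];A=o+d*t[0];B=p+e*t[1];return (A+B)/2,np.linalg.norm(A-B)
E
python3 - <<'E'
from h import *
from scipy.spatial.transform import Rotation as R
np.set_printoptions(precision=1,suppress=True)
print("tab",tri((237.4,175),(280.6,177)),plane("scene",237.4,175,184),plane("top",280.6,177,184))
print("plate",tri((279.3,201.2),(213,185.4)),plane("top",213,185.4,236))
S=lambda x,y:(190+x/5-.4,160+y/5-.4)
Tq=lambda x,y:(165+x/5-.4,145+y/5-.4)
for p in [(208,80),(240,55),(270,80),(235,98)]:print("tab corner s",plane("scene",*S(*p),184))
for p in [(552,133),(600,130),(608,187),(560,192)]:print("tab corner t",plane("top",*Tq(*p),184))
for p in [(27,163),(277,126),(310,358),(60,402)]:print("board t",plane("top",*Tq(*p),12))
print("stub end",tri(S(518,236),Tq(122,215)))
print("jar top",plane("top",*Tq(396,20),90), "handle",plane("top",*Tq(692,280),12))
q=manip.observe()["tcp_rot"];print(R.from_quat([*q[1:],q[0]]).as_matrix())
E
```

```text
tab (array([ 539.4, -115.7,  179.4]), np.float64(0.5194496147563583)) [ 541.6 -110.6  184. ] [ 538.8 -115.5  184. ]
plate (array([503.3, 131.3, 231.4]), np.float64(8.44254831352169)) [505.9 128.3 236. ]
tab corner s [ 565.2 -118.7  184. ]
tab corner s [ 528.5 -134.7  184. ]
tab corner s [521.4 -96.  184. ]
tab corner s [556.  -89.3 184. ]
tab corner t [561.  -95.7 184. ]
tab corner t [ 562.3 -131.2  184. ]
tab corner t [ 519.6 -135.4  184. ]
tab corner t [ 516.8 -100.   184. ]
board t [580.2 330.2  12. ]
board t [606.  121.9  12. ]
board t [412.   97.5  12. ]
board t [381.4 302.1  12. ]
stub end (array([495. , 208.1, 267.3]), np.float64(1.3438350986939216))
jar top [673.9  19.2  90. ] handle [ 468.  -217.7   12. ]
[[-0.9  0.4 -0. ]
 [ 0.4  0.9 -0. ]
 [-0.  -0.  -1. ]]
```

>>> play_rows([
  [255,[0,0,-0.055],0],
  [255,[0,0,-0.11],0],
  [255,[-0.03,-0.03,-0.15],0.15],
  [255,[-0.06,-0.06,-0.19],0.3],
  [255,[-0.1,-0.095,-0.22],0.45],
  [255,[-0.14,-0.133,-0.22],0.6],
  [255,[-0.18,-0.171,-0.22],0.75],
  [255,[-0.22,-0.209,-0.22],0.9],
  [255,[-0.26,-0.247,-0.22],1.02],
  [255,[-0.3,-0.285,-0.22],1.02],
  [255,[-0.34,-0.323,-0.22],1.02],
  [255,[-0.38,-0.361,-0.22],1.02],
])

```text
clock: 1.6
tcp_pos: [454.2, 87.6, 425.4]
tcp_rot: [-0.0, 0.657, 0.754, 0.0]
wrist_force: [0.3, 1.4, -0.6]
width: 0.7
finger_force: 0.0
```

```bash
cat >> h.py <<'E'
from scipy.spatial.transform import Rotation as R
def to(p,yaw=7.8):
    s=manip.observe();q=s["tcp_rot"];M=R.from_quat([*q[1:],q[0]]).as_matrix()
    a=np.degrees(np.arctan2(M[1,1],M[0,1]))
    print("t",round(s["clock"],2),"pos",np.round(s["tcp_pos"],1),"shift",np.round(M.T@(np.array(p)-s["tcp_pos"]),1),"spin",round(np.radians(a-yaw),3),"F",np.round(s["wrist_force"],1),"w",s["width"],"j",np.round(s["joint_positions"],2))
E
python3 -c "
from h import *
to((540.5,-117,215))"
```

```text
t 1.6 pos [454.2  87.6 425.4] shift [-214.5   57.3  210.4] spin 0.002 F [ 0.3  1.4 -0.6] w 0.6773053254027616 j [-0.76 -0.03  0.49  1.67  0.02  1.5  -0.13]
```

>>> play_rows([
  [255,[-0.05,0.013,0],0],
  [255,[-0.1,0.026,0],0],
  [255,[-0.15,0.04,0.01],0],
  [255,[-0.19,0.05,0.06],0],
  [255,[-0.2145,0.057,0.11],0],
  [255,[-0.2145,0.057,0.16],0],
  [255,[-0.2145,0.057,0.195],0],
  [255,[-0.2145,0.057,0.21],0],
  [255,[-0.2145,0.057,0.21],0],
])

```text
clock: 2.72
tcp_pos: [539.9, -115.2, 215.5]
tcp_rot: [-0.0, 0.657, 0.754, -0.0]
wrist_force: [0.6, -0.1, 1.8]
width: -0.1
finger_force: 0.0
```

```bash
python3 - <<'E'
from h import *
import cv2
to((540.5,-117,184))
f=lambda i:cv2.resize(i,None,fx=4,fy=4,interpolation=cv2.INTER_CUBIC)
a=f(grab_frame("scene")[130:270,190:290]);b=f(grab_frame("top")[130:270,220:320])
cv2.imwrite("pics/c1.png",np.hstack([a,b])[:600,:800])
E
```

```text
t 2.73 pos [ 539.9 -115.2  215.5] shift [-1.8  0.4 31.5] spin 0.002 F [ 0.6 -0.1  1.8] w -0.05478701314293893 j [-0.41  0.33  0.7   1.8  -0.24  1.09  0.51]
```

View pics/c1.png

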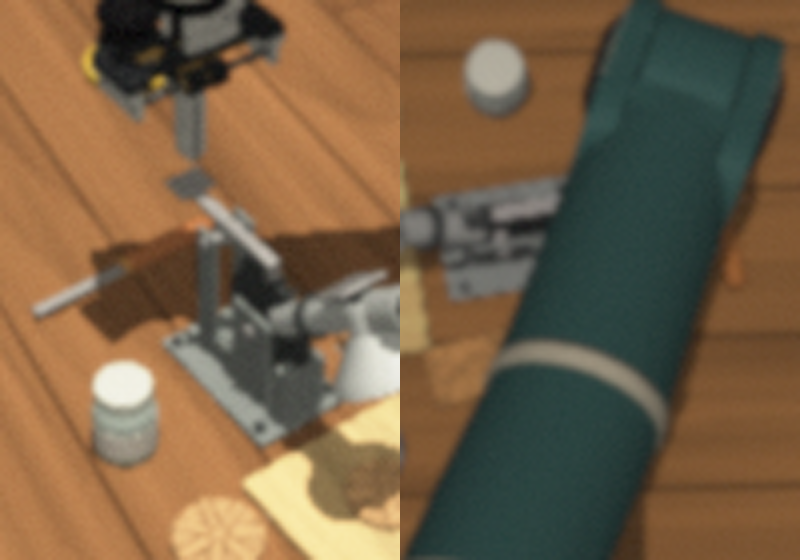

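The fingers hang directly above the tab: fingertip at crop (192,155), tab at (190,183). I'll descend to contact and then press in steps.

>>> play_rows([
  [255,[-0.002,0,0.015],0],
  [255,[-0.002,0,0.025],0],
  [255,[-0.002,0,0.031],0],
  [255,[-0.002,0,0.036],0],
  [255,[-0.002,0,0.04],0],
  [255,[-0.002,0,0.044],0],
  [255,[-0.002,0,0.047],0],
])

```text
clock: 3.7
tcp_pos: [540.6, -118.2, 168.7]
tcp_rot: [0.001, 0.657, 0.754, -0.0]
wrist_force: [-0.2, -5.6, 3.9]
width: 0.3
finger_force: 2.9
```

>>> play_rows([
  [255,[0,0,0.003],0],
  [255,[0,0,0.006],0],
  [255,[0,0,0.008],0],
  [255,[0,0,0.008],0],
])

```text
clock: 4.2
tcp_pos: [541.0, -118.5, 162.1]
tcp_rot: [0.001, 0.657, 0.754, 0.001]
wrist_force: [-5.8, -5.6, 25.3]
width: 0.5
finger_force: 12.5
```

>>> play_rows([
  [255,[0,0,-0.03],0],
  [255,[0,0,-0.08],0],
  [255,[0,0,-0.13],0],
  [255,[0,0,-0.18],0],
  [255,[0.05,0,-0.19],0],
  [255,[0.1,0,-0.19],0],
  [255,[0.15,0,-0.19],0],
  [255,[0.2,0,-0.19],0],
  [255,[0.23,0,-0.19],0],
  [255,[0.24,0,-0.19],0],
])

```text
clock: 5.45
tcp_pos: [506.7, 122.4, 350.2]
tcp_rot: [-0.0, 0.656, 0.755, -0.0]
wrist_force: [0.3, 0.4, 0.6]
width: 0.3
finger_force: 0.0
```

```bash
python3 - <<'E'
from h import *
import cv2
to((506.8,127.8,250))
f=lambda i:cv2.resize(i,None,fx=5,fy=5,interpolation=cv2.INTER_CUBIC)
cv2.imwrite("pics/c2.png",f(grab_frame("scene")[155:270,190:345]))
E
```

```text
t 5.45 pos [506.7 122.4 350.2] shift [  5.3   0.9 100.2] spin 0.005 F [0.3 0.4 0.6] w 0.3128047199204444 j [-0.81  0.13  0.58  1.68 -0.07  1.35 -0.08]
```

View pics/c2.png

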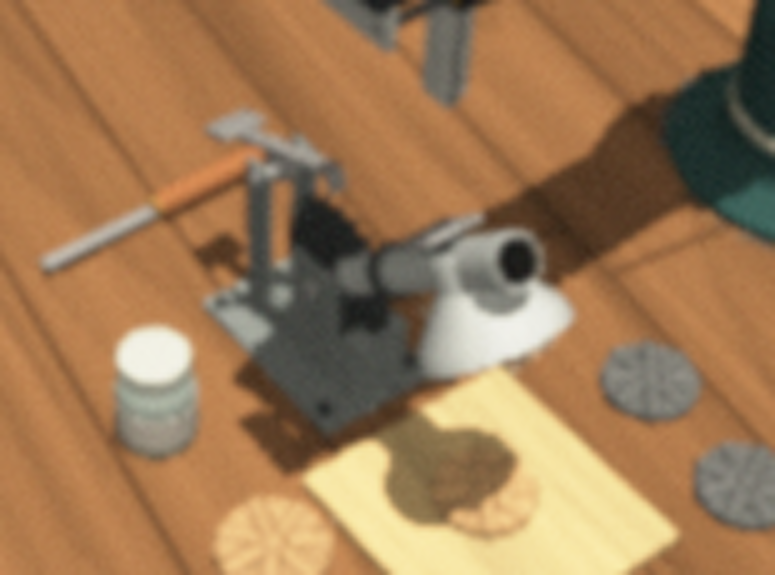

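The hook is lifted clear of the wheel and the tab is down at crop (237,126), so the pawl is fully tipped. The arm is still raised. Next I'll push the plate along its arc.

>>> play_rows([
  [255,[-0.002,0.001,0.05],0],
  [255,[-0.002,0.001,0.085],0],
  [255,[-0.002,0.001,0.1],0],
  [255,[-0.002,0.001,0.107],0],
  [255,[-0.002,0.001,0.114],0],
  [255,[0.004,0.001,0.12],0],
  [255,[0.011,0.001,0.126],0],
  [255,[0.017,0.001,0.131],0],
])

```text
clock: 6.5
tcp_pos: [505.9, 137.8, 219.2]
tcp_rot: [0.0, 0.657, 0.754, -0.0]
wrist_force: [1.5, -3.8, 1.0]
width: 0.7
finger_force: 1.7
```

```bash
python3 - <<'E'
from h import *
to((498,184,128))
E
```

```text
t 6.5 pos [505.9 137.8 219.2] shift [46.9 -1.5 91.2] spin 0.002 F [ 1.5 -3.8  1. ] w 0.7430534639169708 j [-0.8   0.25  0.56  1.86 -0.15  1.07 -0.05]
```

>>> play_rows([
  [255,[0.008,-0.001,0.01],0],
  [255,[0.016,-0.001,0.02],0],
  [255,[0.023,-0.001,0.031],0],
  [255,[0.029,-0.001,0.042],0],
  [255,[0.034,-0.001,0.054],0],
  [255,[0.039,-0.001,0.066],0],
  [255,[0.042,-0.001,0.075],0],
  [255,[0.044,-0.001,0.082],0],
  [255,[0.045,-0.001,0.087],0],
  [255,[0.045,-0.001,0.09],0],
])

```text
clock: 7.75
tcp_pos: [498.4, 182.1, 129.2]
tcp_rot: [-0.0, 0.657, 0.754, -0.0]
wrist_force: [-1.8, 1.7, 4.1]
width: 0.4
finger_force: 1.8
```

>>> play_rows([
  [255,[0,0,0.002],0],
  [255,[0,0,0.004],0],
  [255,[0,0,0.004],0],
])

```text
clock: 8.12
tcp_pos: [498.7, 182.4, 127.7]
tcp_rot: [-0.001, 0.657, 0.754, 0.001]
wrist_force: [-17.8, -3.0, 49.6]
width: 0.6
finger_force: 24.6
```

>>> play_rows([
  [255,[0,0,-0.003],0],
  [255,[0,0,-0.015],0],
  [255,[0,0,-0.06],0],
  [255,[0,0,-0.12],0],
  [255,[-0.0,-0.05,-0.18],0],
  [255,[0,-0.1,-0.2],0],
  [255,[0,-0.15,-0.2],0],
  [255,[0,-0.15,-0.2],0],
  [255,[0,-0.15,-0.2],0],
])

```text
clock: 9.25
tcp_pos: [350.4, 161.2, 325.9]
tcp_rot: [-0.0, 0.657, 0.754, 0.0]
wrist_force: [-0.3, -0.7, 1.1]
width: 0.2
finger_force: 0.0
```

```bash
python3 - <<'E'
from h import *
import cv2
to((498,184,128))
f=lambda i:cv2.resize(i,None,fx=5,fy=5,interpolation=cv2.INTER_CUBIC)
cv2.imwrite("pics/c3.png",f(grab_frame("scene")[160:275,190:345]))
E
```

```text
t 9.25 pos [350.4 161.2 325.9] shift [  2.1 149.2 198. ] spin 0.002 F [-0.3 -0.7  1.1] w 0.24169874817256337 j [-1.04 -0.18  0.46  1.99  0.08  1.31 -0.47]
```

View pics/c3.png

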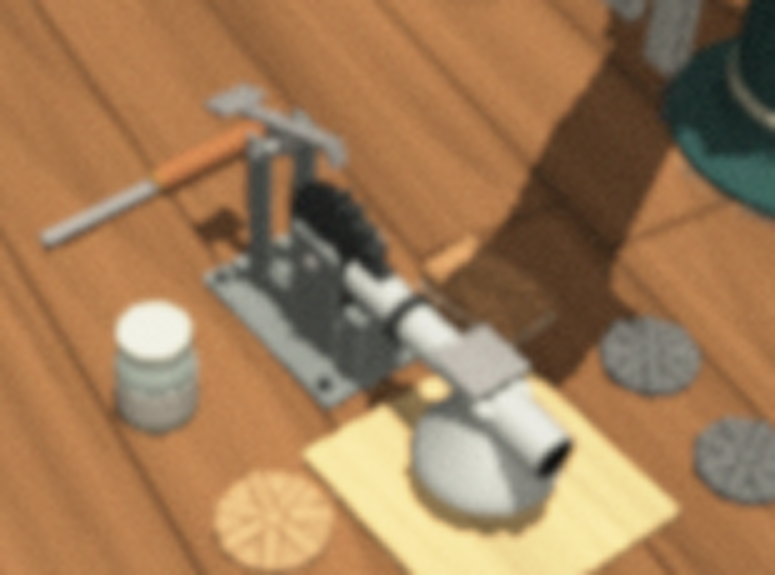

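The arm is level with the hood over the rosette (plate at crop (482,360)). The pawl is still tipped and the robot is clear, with nothing else disturbed.

```bash
python3 -c "
from h import *
print(plane('scene',286,231.6,128)); print(manip.finish_job())"
```

```text
[499.25976286 192.63824294 128.        ]
the job is handed in; nothing more can be done
None
```

The job is handed in: the pawl is tipped out of the teeth, the hood's arm is down on its stop over the rosette, and the robot is clear; the simulator gave no verdict.

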